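Seat a jaw chuck on its square drive and lock the keeper

TASK

The three-jaw chuck on the bench positioner is sitting proud because its square socket is out of step with the square drive hidden under it. Press down on the chuck's face and turn it a little at a time until it drops fully home on its collar, then swing the keeper lever over its rim as far as it goes. Leave the jar, the sanding block and the tape roll where they are.

Things in the scene. Friction and masses are not known exactly. Their poses are not given: they have to be found in the camera images.
- positioner: Fixed grey bench positioner, a low box 190 mm (its x) by 223 mm (its y, from -128 to +95 mm), top 55 mm above the bench. Origin on the bench under the chuck's vertical axis; its -x side (black panel) faces the robot. Its keeper lever's pivot is at x 0, y -104 mm.
- collar (a point): Centre of the round steel collar on the box, 150 mm across, top 69 mm above the bench (this point). Inside it, hidden by the chuck, is a fixed 50 mm square drive that has stopped at an unknown angle, unrelated to the angle of the box or of the chuck. This point's axes are the box's.
- chuck_face (a point): Centre of the flat top of the chuck, a round aluminium plate 150 mm across, 14 mm thick; x along the listed jaw; 93.5 mm above the bench while proud, 83.5 mm home. It turns either way (about 0.15 N m under such a press) and cannot tip (captive on a spindle). Press anywhere on the free face; a fingertip beside a jaw can press and push the jaw round.
- jaw (a point): Outer end of one of the chuck's three equal radial steel jaws, on the chuck's face, 53 mm from the axis; x points radially outward. Each jaw is 16 mm wide, stands 16 to 18 mm above the face and runs from 16 to 53 mm from the axis; the others are at 120 and 240 degrees.
- chuck_drop (a joint): How far the chuck is down the spindle: 0 proud, 0.010 m fully home, 0.5 mm clear of the collar. Its square socket has 1.5 mm play a side and fits the drive every 90 degrees, within 3 degrees. A stiff sliding fit: it goes down only under about 6 N or more (press with 10 to 20 N), and stays where left.
- keeper (a joint): Angle of the keeper lever about its vertical pivot: near 0 open, growing anticlockwise seen from above; 1.2 rad is the stop, with the nose over the chuck's rim. While the chuck is proud its rim stops the nose at about 0.3 rad. Stays where left; about 2 N on the post turns it.
- keeper_grip (a point): Middle of the lever's upright black post, 16 mm thick, from 93 to 129 mm above the bench, 50 mm from the pivot. The point's x axis points from post to pivot; closing moves the post along the point's -y, in an arc about the pivot. The flat arm below the post lies 85 to 93 mm above the bench.
- jar_centre (a point): Bystander: clear screw jar with a lid, 64 mm across, 86 mm high, standing on the bench; its centre.
- sander_centre (a point): Bystander: brown sanding block, 110x68x42 mm, on the bench; its centre.
- tape_centre (a point): Bystander: flat roll of masking tape, 100 mm across, 25 mm high, on the bench; its centre.

How it is judged:
By the outcome, as a careful person would: the job done as asked, in the order asked, and still so for the second after the job is handed in, with the robot touching nothing.
It also fails if it takes over 64 s, if anything falls off the work surface, if the arm or the gripper's body presses on something with over 40 N, if the wrist force passes 120 N, or if a joint passes its speed limit or range.

ROBOT

A 6-joint arm with a two-finger parallel gripper is mounted at the origin on a cart in front of the work surface, level with it; the furniture and walls round the work are solid. World frame = base frame: x ahead of the robot, y to its left, z up, the work surface at z = 0. Lengths are in mm, angles in rad, forces in N, time in s.
With the tool pointing down it reaches from about 400 to 925 mm from the base axis. Payload 12.5 kg.
Tool frame: the origin (TCP) lies at the very end of the fingers, on their centre line; the grasp point (between the pads) lies 19 mm behind it; z points along the fingers, y is the line along which they close (so a half turn about z gives the same grasp; the last joint's range is limited). The gripper opens to 95 mm and grips with 3 to 60 N. Pads are 20 mm wide; open, the fingers measure 119 mm over their backs; the gripper's body (75 mm by 180 mm) begins 59 mm behind the grasp point.
Start: joints at [1.001, 0.491, 1.559, -0, 1.092, -0.106], TCP at [279.581, 559, 214.661] pointing down, gripper open.
Joint ranges: [-3.1, 3.1], [-0.84, 2.19], [0.05, 2.79], [-1.13, 4.28], [0.06, 2.93], [-2.69, 2.69]. Speed limits (rad/s): [2.22, 2.22, 2.79, 3.14, 3.14, 3.14].

INTERFACE

Orientations are given as [roll, pitch, yaw] about the fixed x, y, z axes, in that order (R = Rz(yaw) Ry(pitch) Rx(roll)).
In Python, from cell import state, imaging, env, spot_in, mark_of gives the robot as it stands. The module is installed in compiled form; this text tells all that it offers.
- The arm moves only by the tool step_arm, never from a script. Its argument "increments" is a list of rows, each an object with "slide": the shift along the tool's x, y, z in m, a list of three; "roll": the turn about the tool's z in rad. A call has 1 to 5 rows; each row is the pose to reach, as a shift and turn from the pose commanded when the call began, along the tool's axes at that moment; what a row does not reach only later rows make up. A row lasts 1/8 s, in which the tool goes at most 62.5 mm and 10.7 degrees, less where a joint would pass 70% of its speed; a pose out of reach is approached as far as the arm can. A call with a gripper value outside its range is refused whole. "fingers" is the opening, from 0 (shut) to 1 (fully open), set as the call begins (left out, the last holds). The fingers move at their own pace and stop on an object; the grip force is fixed at half the most. Time passes only in rows, so rows that repeat a pose let the fingers close. It gives the time, the measured TCP pose, the force, the opening and the grip force at its end, in the units of the state.
- state(): the state, without advancing time (a new reading comes with each control period).
- imaging.read_camera(name): name is "scene" or "top" or "wrist"; returns a dict with "color" (480x640x3 uint8, red, green, blue), "z_map" (480x640 float32, mm along the optical axis (not along the pixel's ray), 0 where there is no reading), "intrinsics" (3x3 intrinsics, pixels), "distortion" ([k1, k2, p1, p2, k3] as OpenCV has them; the pictures are not rectified), "camera_from_world" (4x4, takes a point from world to camera coordinates). Camera axes: x right, y up, looking along -z (the intrinsics and any distortion apply to the point x, -y, -z); pixel columns grow to the right and rows downward; lengths in mm; the calibration is good to about 2 mm. A picture is of the moment at which its call begins.
- env.job_done(): hands the job in; it is judged then, once.
Trained networks look in the newest picture that a camera, given by its name, has taken for a name from the list of things; names that differ only in an ending like _2 or _b are one class to them, and where a whole thing is asked for, a point or a joint stands for the part that bears it (a point fixed in the world has none). Each returns a list of dicts, best first, with "confidence" (0 to 1); they miss things now and then, are a little off and sometimes report something else, mostly with a low value. They report only what shows in the picture. A call takes as long as a camera call.
- spot_in(camera, target): "bbox" ([left, top, right, bottom] in pixels, round what is visible of it).
- mark_of(camera, target): "uv" ([column, row] in pixels: a listed point, or the origin of a listed thing).
The state is a dict: "t": time; "joints": joint angles; "qvel": joint speeds; "tau": joint torques, N m; "eef_pos": TCP position; "tcp_rot": TCP orientation; "ft_force": force on the tool from outside, world axes, zero at the start; "moment": the same for the moment, N m; "opening": opening from 0.0 (shut) to 1.0 (fully open); "grip_force": force on a finger pad.
Only numpy, scipy, OpenCV 4.12 (cv2) and the standard library are available. Lean on these libraries where they do the work, as an engineer would, in place of code of your own. Each camera call takes 0.05 s, during which the arm holds its last target. There are 200 camera calls.

## Working session

There is one attempt and no reset: what is moved stays moved. The work goes in short steps, Python scripts to look and compute and a tool call to move; the robot and the scene stay as the last step left them, time stands still between calls to the robot, and variables do not carry over. Pictures are saved under pics/ and viewed, at most 10 in all, crops included, and the job is handed in when it is done.

Besides the shell and the picture viewer there is one more tool, called after "Call:" as a command line: name --argument value ..., lists and objects as JSON in quotes. step_arm: Moves the arm, as the interface text tells. Its arguments: {"type":"object","properties":{"increments":{"type":"array"},"fingers":{"type":"number"}},"required":["increments"]}

```bash
mkdir -p pics; cat > h.py <<'E'
import numpy as np, cv2
from cell import state, imaging, env, spot_in, mark_of
def ray(c,uv):
    p=cv2.undistortPoints(np.array([[uv]],float),np.array(c["intrinsics"]),np.array(c["distortion"]))[0,0]
    T=np.linalg.inv(np.array(c["camera_from_world"])); 
    return T[:3,3], T[:3,:3]@np.array([p[0],-p[1],-1.])
def at_z(c,uv,z):
    o,d=ray(c,uv); return o+d*(z-o[2])/d[2]
def save(c,n): cv2.imwrite(n,c["color"][:,:,::-1])
E
cat > a.py <<'E'
from h import *
Z=dict(chuck_face=93.5,jaw=110,keeper_grip=111,collar=69,jar_centre=43,sander_centre=21,tape_centre=12.5,positioner=0)
for cam in ["top","scene"]:
    c=imaging.read_camera(cam); save(c,f"pics/{cam}0.png")
    for t,z in Z.items():
        for m in mark_of(cam,t)[:3]: print(cam,t,np.round(m["uv"]),round(m["confidence"],2),np.round(at_z(c,m["uv"],z)))
s=state();print(s["t"],s["eef_pos"],s["tcp_rot"],s["ft_force"])
E
python3 a.py
```

```text
top chuck_face [299. 247.] 0.97 [583.  82.  94.]
top jaw [293. 222.] 0.78 [628.  93. 110.]
top keeper_grip [377. 249.] 0.64 [580. -60. 111.]
top collar [304. 248.] 0.84 [582.  74.  69.]
top jar_centre [207. 252.] 0.89 [573. 266.  43.]
top sander_centre [411. 208.] 0.68 [ 666. -136.   21.]
top tape_centre [269. 157.] 0.7 [768. 151.  12.]
top positioner [304. 246.] 0.64 [588.  78.   0.]
scene chuck_face [294. 239.] 0.89 [586.  83.  94.]
scene chuck_face [355. 271.] 0.62 [592. -51.  94.]
scene chuck_face [325. 206.] 0.37 [693.  92.  94.]
scene jaw [306. 220.] 0.76 [626.  86. 110.]
scene keeper_grip [353. 270.] 0.61 [577. -56. 111.]
scene collar [294. 247.] 0.85 [589.  85.  69.]
scene jar_centre [221. 222.] 0.84 [570. 265.  43.]
scene sander_centre [294. 245.] 0.64 [628. 119.  21.]
scene sander_centre [419. 293.] 0.56 [ 675. -142.   21.]
scene tape_centre [327. 206.] 0.58 [769. 144.  13.]
scene tape_centre [297. 238.] 0.55 [651. 132.  12.]
scene positioner [295. 275.] 0.81 [582.  79.  -0.]
0.9 [279.57457979 558.99892047 214.67108102] [ 3.14149520e+00 -1.22107558e-05  2.67781222e+00] [ 0.97921253  0.71922078 -0.72635796]
```

View images.

```bash
python3 -c "
import cv2
a=cv2.imread('pics/top0.png')[130:340,170:450];cv2.imwrite('pics/top0c.png',cv2.resize(a,None,fx=2.8,fy=2.8,interpolation=2))
a=cv2.imread('pics/scene0.png')[150:350,180:460];cv2.imwrite('pics/scene0c.png',cv2.resize(a,None,fx=2.8,fy=2.8,interpolation=2))"
```

```text
(no output)
```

View pics/top0c.png

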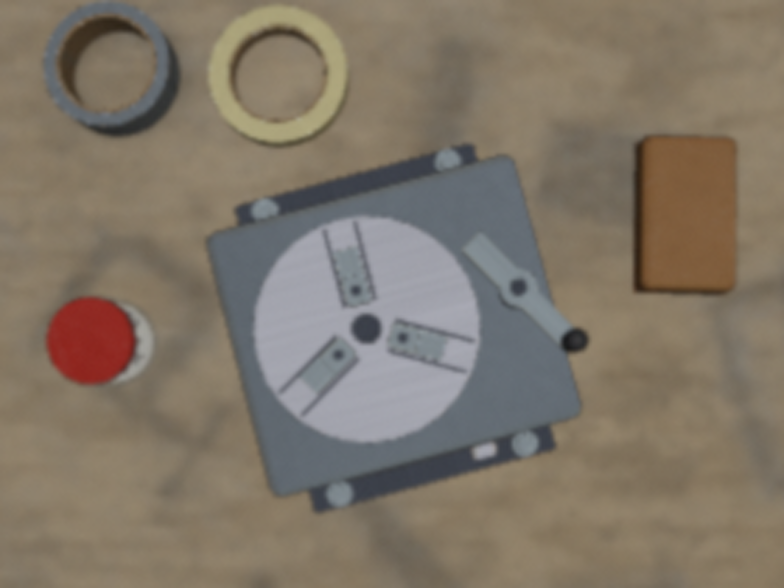

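View pics/scene0c.png

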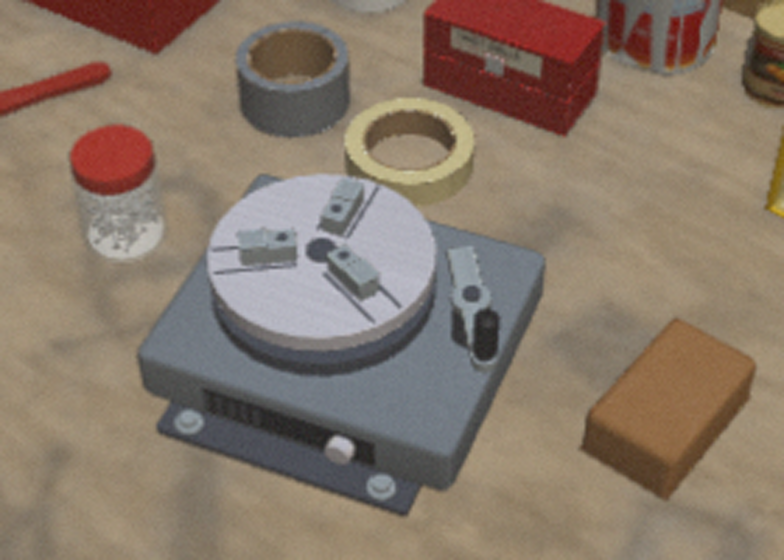

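Top view: the chuck is centred at about (300,247) px, with a jaw at about 14° yaw. The box is yawed about 14°, and the keeper lever is open with its post at about (377,249). In the scene view the chuck sits proud.

Plan: open the fingers to 0.9 on the chuck axis, with each tip between jaws. Press, then turn by pure roll.

Call:
step_arm --increments '[{"slide":[-0.486,-0.29,0],"roll":0.33},{"slide":[-0.486,-0.29,0],"roll":0.33},{"slide":[-0.486,-0.29,0],"roll":0.33},{"slide":[-0.486,-0.29,0],"roll":0.33},{"slide":[-0.486,-0.29,0],"roll":0.33}]' --fingers 0.9

```text
t: 1.52
eef_pos: [448.8, 294.0, 214.9]
tcp_rot: [3.141, 0.0, 2.348]
ft_force: [0.6, 1.0, -0.6]
opening: 0.9
grip_force: 0.0
```

```bash
cat > go.py <<'E'
import sys; from h import *
from scipy.spatial.transform import Rotation as R
x,y,z,yaw=map(float,sys.argv[1:5]); s=state(); r=R.from_euler('xyz',s["tcp_rot"])
print("t",s["t"],"pos",np.round(s["eef_pos"],1),"rot",np.round(np.degrees(s["tcp_rot"]),1),"F",np.round(s["ft_force"],1),"j",np.round(s["joints"],2))
print("slide m",np.round(r.inv().apply(np.array([x,y,z])-s["eef_pos"])/1000,4),"roll",round(s["tcp_rot"][2]-np.radians(yaw),3))
E
python3 go.py 584.5 82.5 150 134.5
```

```text
t 1.525 pos [448.8 294.  214.9] rot [180.    0.  134.5] F [ 0.6  1.  -0.6] j [ 0.46  0.37  1.78  0.    1.   -0.32]
slide m [-0.2459 -0.0516  0.0649] roll 0.0
```

Call:
step_arm --increments '[{"slide":[-0.246,-0.052,0.065],"roll":0},{"slide":[-0.246,-0.052,0.065],"roll":0},{"slide":[-0.246,-0.052,0.065],"roll":0},{"slide":[-0.246,-0.052,0.065],"roll":0},{"slide":[-0.246,-0.052,0.065],"roll":0}]'

```text
t: 2.15
eef_pos: [584.5, 80.8, 148.4]
tcp_rot: [-3.141, -0.001, 2.344]
ft_force: [0.0, -0.1, 0.9]
opening: 0.899
grip_force: 0.0
```

```bash
python3 - <<'E'
from h import *
c=imaging.read_camera("wrist"); save(c,"pics/w1.png")
for t,z in dict(chuck_face=93.5,jaw=110).items():
    for m in mark_of("wrist",t)[:3]: print(t,np.round(m["uv"]),round(m["confidence"],2),np.round(at_z(c,m["uv"],z),1))
E
python3 go.py 584.5 82.5 100 134.5
```

```text
chuck_face [317. 253.] 0.95 [581.5  84.6  93.5]
jaw [393. 295.] 0.94 [626.5 100.7 110. ]
t 2.3 pos [583.1  84.  149.6] rot [-180.    -0.   134.5] F [-1.   0.4 -0.3] j [ 0.03  0.51  1.72  0.    0.91 -0.75]
slide m [-0.0021 -0.0001  0.0496] roll -0.0
```

View pics/w1.png

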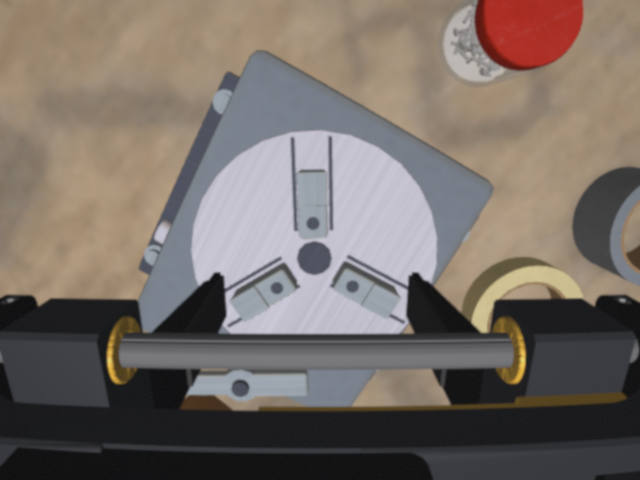

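The wrist view shows the chuck hub at (314,257), with the jaws up, lower left and lower right. The fingers are on the horizontal line between jaws, as planned, so I'll go down.

Call:
step_arm --increments '[{"slide":[0,0,0.045]},{"slide":[0,0,0.053]},{"slide":[0,0,0.056]},{"slide":[0,0,0.057]},{"slide":[0,0,0.057]}]'

```text
invalid input at $.increments[0]: expected keys slide, roll
```

Call:
step_arm --increments '[{"slide":[0,0,0.045],"roll":0},{"slide":[0,0,0.053],"roll":0},{"slide":[0,0,0.056],"roll":0},{"slide":[0,0,0.057],"roll":0},{"slide":[0,0,0.057],"roll":0}]'

```text
t: 2.92
eef_pos: [583.8, 84.2, 93.8]
tcp_rot: [3.14, 0.001, 2.348]
ft_force: [0.6, 1.6, 3.2]
opening: 0.897
grip_force: 2.0
```

Call:
step_arm --increments '[{"slide":[0,0,0.001],"roll":0},{"slide":[0,0,0.001],"roll":0}]'

```text
t: 3.18
eef_pos: [583.9, 84.1, 93.3]
tcp_rot: [3.14, 0.001, 2.348]
ft_force: [-2.7, 1.6, 11.8]
opening: 0.901
grip_force: 6.0
```

Call:
step_arm --increments '[{"slide":[0,0,0.0005],"roll":0.06},{"slide":[0,0,0.0005],"roll":0.12},{"slide":[0,0,0.0005],"roll":0.18}]'

```text
t: 3.55
eef_pos: [585.1, 83.2, 93.3]
tcp_rot: [3.138, 0.004, 2.167]
ft_force: [3.3, -3.6, 14.2]
opening: 0.902
grip_force: 6.9
```

Call:
step_arm --increments '[{"slide":[0,0,0],"roll":0.05},{"slide":[0,0,0],"roll":0.1},{"slide":[0,0,0],"roll":0.15}]'

```text
t: 3.92
eef_pos: [585.3, 83.1, 93.4]
tcp_rot: [3.137, 0.003, 2.017]
ft_force: [3.4, -5.0, 12.5]
opening: 0.903
grip_force: 6.7
```

Call:
step_arm --increments '[{"slide":[0,0,0.0003],"roll":0.05},{"slide":[0,0,0.0003],"roll":0.1},{"slide":[0,0,0.0003],"roll":0.15}]'

```text
t: 4.3
eef_pos: [585.6, 82.9, 93.4]
tcp_rot: [3.136, 0.003, 1.867]
ft_force: [3.1, -6.6, 16.3]
opening: 0.901
grip_force: 8.0
```

Call:
step_arm --increments '[{"slide":[0,0,0],"roll":0.05},{"slide":[0,0,0],"roll":0.1},{"slide":[0,0,0],"roll":0.15}]'

```text
t: 4.68
eef_pos: [585.7, 82.9, 93.4]
tcp_rot: [3.135, 0.002, 1.717]
ft_force: [4.4, -6.0, 15.8]
opening: 0.903
grip_force: 7.8
```

Call:
step_arm --increments '[{"slide":[0,0,0],"roll":0.05},{"slide":[0,0,0],"roll":0.1},{"slide":[0,0,0],"roll":0.15}]'

```text
t: 5.05
eef_pos: [585.9, 82.9, 93.4]
tcp_rot: [3.135, 0.001, 1.567]
ft_force: [4.8, -6.7, 15.0]
opening: 0.897
grip_force: 7.4
```

Call:
step_arm --increments '[{"slide":[0,0,0],"roll":0.05},{"slide":[0,0,0],"roll":0.1},{"slide":[0,0,0],"roll":0.15}]'

```text
t: 5.42
eef_pos: [586.0, 82.9, 93.4]
tcp_rot: [3.134, -0.0, 1.417]
ft_force: [4.7, -5.5, 12.8]
opening: 0.9
grip_force: 6.9
```

Call:
step_arm --increments '[{"slide":[0,0,0.0003],"roll":0.05},{"slide":[0,0,0.0003],"roll":0.1},{"slide":[0,0,0.0003],"roll":0.15}]'

```text
t: 5.8
eef_pos: [585.5, 83.2, 92.5]
tcp_rot: [3.136, -0.001, 1.266]
ft_force: [3.4, -2.7, 5.7]
opening: 0.901
grip_force: 2.9
```

Call:
step_arm --increments '[{"slide":[0,0,0],"roll":0.05},{"slide":[0,0,0],"roll":0.1},{"slide":[0,0,0],"roll":0.15}]'

```text
t: 6.18
eef_pos: [584.4, 83.2, 91.8]
tcp_rot: [3.139, -0.001, 1.117]
ft_force: [0.0, -5.8, 7.3]
opening: 0.903
grip_force: 3.6
```

It has started to drop. I'll ease the roll back and press down.

Call:
step_arm --increments '[{"slide":[0,0,0.0005],"roll":-0.06},{"slide":[0,0,0.0015],"roll":-0.1},{"slide":[0,0,0.003],"roll":-0.1},{"slide":[0,0,0.004],"roll":-0.1}]'

```text
t: 6.68
eef_pos: [584.2, 83.7, 87.7]
tcp_rot: [3.139, -0.001, 1.218]
ft_force: [1.2, -1.9, 5.8]
opening: 0.902
grip_force: 3.0
```

Going down freely.

Call:
step_arm --increments '[{"slide":[0,0,0.0015],"roll":0},{"slide":[0,0,0.003],"roll":0},{"slide":[0,0,0.0045],"roll":0},{"slide":[0,0,0.0055],"roll":0}]'

```text
t: 7.18
eef_pos: [584.3, 83.7, 83.5]
tcp_rot: [3.139, -0.001, 1.218]
ft_force: [-3.5, -1.4, 28.3]
opening: 0.903
grip_force: 14.0
```

The TCP is at 83.5 mm with force rising, so the chuck is home. I'll lift and look at the keeper.

Call:
step_arm --increments '[{"slide":[0,0,-0.03],"roll":0},{"slide":[0,0,-0.09],"roll":0},{"slide":[0,0,-0.1],"roll":0},{"slide":[0,0,-0.1],"roll":0}]' --fingers 0.35

```text
t: 7.68
eef_pos: [583.4, 83.8, 181.5]
tcp_rot: [3.14, -0.001, 1.218]
ft_force: [-0.1, 0.8, -0.7]
opening: 0.535
grip_force: 0.0
```

```bash
python3 - <<'E'
from h import *
for cam in ["scene","wrist"]:
    c=imaging.read_camera(cam); save(c,f"pics/{cam}2.png")
    for t,z in dict(chuck_face=83.5,keeper_grip=111,jaw=100).items():
        for m in mark_of(cam,t)[:2]: print(cam,t,np.round(m["uv"]),round(m["confidence"],2),np.round(at_z(c,m["uv"],z),1))
a=cv2.imread('pics/scene2.png')[150:350,180:460];cv2.imwrite('pics/scene2c.png',cv2.resize(a,None,fx=2.8,fy=2.8,interpolation=2))
E
python3 go.py 560 -40 180 134.5
```

```text
scene chuck_face [296. 241.] 0.93 [592.1  82.7  83.5]
scene keeper_grip [352. 268.] 0.86 [580.  -51.8 111. ]
scene jaw [322. 240.] 0.82 [611.7  36.6 100. ]
wrist chuck_face [316. 240.] 0.95 [582.1  84.6  83.5]
wrist jaw [387. 276.] 0.94 [620.5  48.6 100. ]
t 8.075 pos [583.2  83.9 180.3] rot [-179.9    0.    69.8] F [-0.1  0.4  0.1] j [0.03 0.48 1.69 0.   0.98 0.38]
slide m [-0.1243  0.021   0.0003] roll -1.13
```

View pics/scene2c.png

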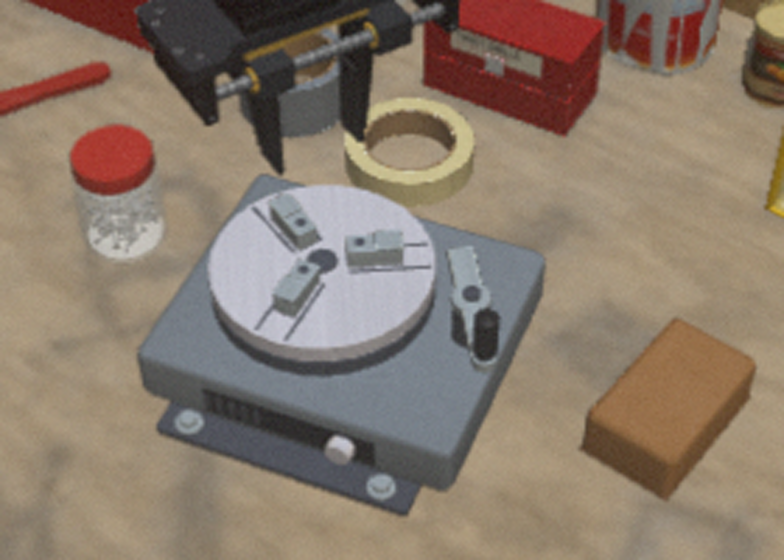

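View pics/wrist2.png

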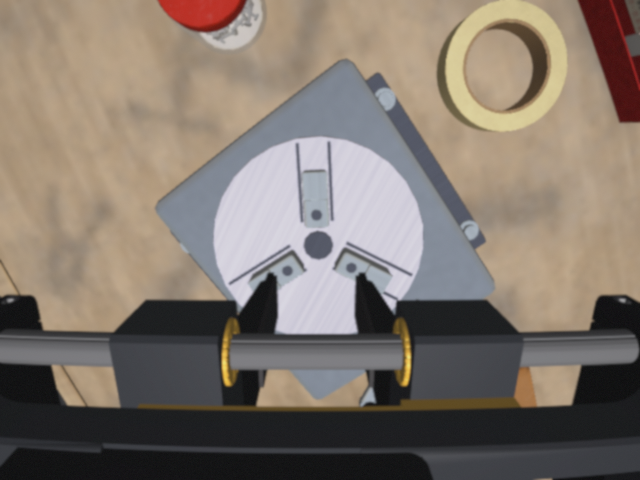

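The scene view shows the chuck flush and lower, with the keeper post at about (353,269) px. The wrist view shows the hub at (318,245). Next I'll hover above the post with tool y along the closing tangent.

Call:
step_arm --increments '[{"slide":[-0.05,0.016,0],"roll":0.12},{"slide":[-0.1,0.032,0],"roll":0.24},{"slide":[-0.133,0.044,0],"roll":0.36},{"slide":[-0.133,0.044,0],"roll":0.36}]' --fingers 0.35

```text
t: 8.57
eef_pos: [578.6, -58.2, 180.7]
tcp_rot: [-3.141, 0.0, 0.854]
ft_force: [-0.2, 0.1, -0.2]
opening: 0.348
grip_force: 0.0
```

```bash
python3 - <<'E'
from h import *
c=imaging.read_camera("wrist"); save(c,"pics/w3.png")
for m in mark_of("wrist","keeper_grip")[:2]: print(np.round(m["uv"]),round(m["confidence"],2),np.round(at_z(c,m["uv"],111),1),np.round(at_z(c,m["uv"],129),1))
E
python3 go.py 578 -56 150 49
```

```text
[308. 246.] 0.56 [576.4 -51.8 111. ] [580.2 -48.  129. ]
t 8.675 pos [578.5 -56.  180.8] rot [-180.     0.    49.2] F [-0.2 -1.1  0.7] j [-0.21  0.47  1.71  0.    0.97  0.5 ]
slide m [-0.0004 -0.0004  0.0308] roll 0.003
```

View pics/w3.png

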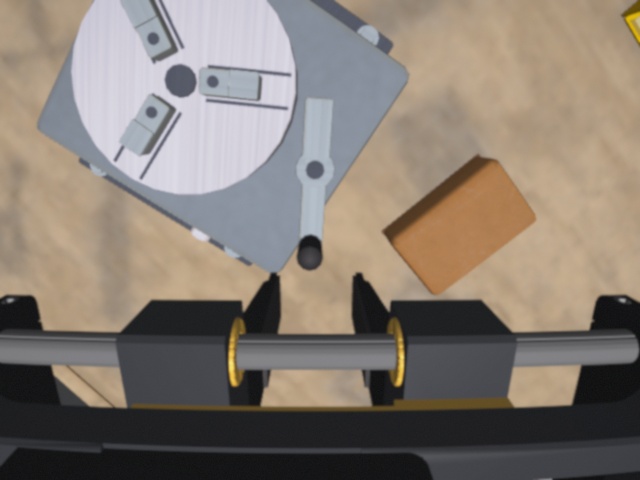

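```bash
python3 - <<'E'
from h import *
c=imaging.read_camera("wrist")
print(at_z(c,[315,170],95),at_z(c,[309,259],129),at_z(c,[309,244],129),at_z(c,[310,250],111),at_z(c,[180,80],83.5))
print(np.linalg.inv(c["camera_from_world"])[:3,3])
t=imaging.read_camera("top");print(at_z(t,[354.6,232.5],95),at_z(t,[375.4,251],129))
E
```

```text
[610.2796287  -17.24794621  95.        ] [575.56763485 -52.13618171 129.        ] [581.64569772 -45.15627455 129.        ] [575.86932215 -52.28588099 111.        ] [581.60930144  83.2689999   83.5       ]
[6.26387957e+02 4.08233152e-01 3.49849577e+02]
[610.71265663 -19.44181732  95.        ] [575.9008297  -54.72686577 129.        ]
```

Wrist view: lever pivot at (315,170), post at (309,250), nose still open, giving pivot ≈ (610,-18) and post ≈ (576,-53.5). Now I'll lower the fingers to straddle the post.

Call:
step_arm --increments '[{"slide":[0,-0.0035,0.0],"roll":0.05},{"slide":[0,-0.0035,0.04],"roll":0.05},{"slide":[0,-0.0035,0.065],"roll":0.05},{"slide":[0,-0.0035,0.08],"roll":0.05},{"slide":[0,-0.0035,0.08],"roll":0.05}]'

```text
t: 9.4
eef_pos: [575.8, -53.2, 100.4]
tcp_rot: [-3.14, 0.001, 0.809]
ft_force: [-0.1, -0.7, 0.4]
opening: 0.35
grip_force: 0.0
```

```bash
cat > arc.py <<'E'
from h import *
from scipy.spatial.transform import Rotation as R
import sys
s=state(); r=R.from_euler('xyz',s["tcp_rot"]); P=np.array([610.,-18]); p=s["eef_pos"]
print(s["t"],np.round(p,1),np.round(s["tcp_rot"],3),np.round(s["ft_force"],1), s["opening"])
d=p[:2]-P; print("dist",np.hypot(*d),"ang",np.degrees(np.arctan2(d[1],d[0])))
a=np.arctan2(d[1],d[0])
for k in np.linspace(float(sys.argv[1])/5,float(sys.argv[1]),5):
    q=P+49.5*np.array([np.cos(a+k),np.sin(a+k)])
    print(np.round(r.inv().apply([q[0]-p[0],q[1]-p[1],0])/1000,4),-round(k,3))
E
python3 arc.py 0.6
```

```text
9.4 [575.8 -53.2 100.4] [-3.14e+00  1.00e-03  8.09e-01] [-0.1 -0.7  0.4] 0.350227406595305
dist 49.065135905078264 ang -134.153543864057
[-0.0001  0.0059 -0.    ] -0.12
[ 0.0009  0.0118 -0.    ] -0.24
[ 0.0026  0.0175 -0.    ] -0.36
[ 0.005   0.0229 -0.    ] -0.48
[ 0.008  0.028 -0.   ] -0.6
```

Call:
step_arm --increments '[{"slide":[0,0.006,0],"roll":-0.12},{"slide":[0.001,0.012,0],"roll":-0.24},{"slide":[0.003,0.0175,0],"roll":-0.36},{"slide":[0.005,0.023,0],"roll":-0.48},{"slide":[0.008,0.028,0],"roll":-0.6}]'

```text
t: 10.02
eef_pos: [601.9, -67.3, 102.2]
tcp_rot: [3.141, 0.0, 1.412]
ft_force: [-1.9, 0.1, -0.9]
opening: 0.351
grip_force: 1.2
```

```bash
python3 arc.py 0.6
```

```text
10.025 [601.9 -67.3 102.2] [3.141 0.    1.412] [-1.9  0.1 -0.9] 0.3507322346268198
dist 49.925135371592404 ang -99.33674767253481
[0.0008 0.0059 0.    ] -0.12
[0.0018 0.0118 0.    ] -0.24
[0.0035 0.0175 0.    ] -0.36
[0.0059 0.0229 0.    ] -0.48
[0.0089 0.028  0.    ] -0.6
```

Call:
step_arm --increments '[{"slide":[0,0.006,0],"roll":-0.12},{"slide":[0.001,0.012,0],"roll":-0.24},{"slide":[0.003,0.0175,0],"roll":-0.36},{"slide":[0.005,0.023,0],"roll":-0.48},{"slide":[0.008,0.028,0],"roll":-0.6}]'

```text
t: 10.65
eef_pos: [630.9, -64.1, 102.2]
tcp_rot: [3.141, 0.001, 2.012]
ft_force: [-2.6, -1.8, -0.4]
opening: 0.348
grip_force: 1.3
```

```bash
python3 arc.py 0.25
```

```text
10.65 [630.9 -64.1 102.2] [3.141e+00 1.000e-03 2.012e+00] [-2.6 -1.8 -0.4] 0.34802349178049535
dist 50.655362174616776 ang -65.5933427486785
[ 0.0012  0.0025 -0.    ] -0.05
[0.0013 0.005  0.    ] -0.1
[0.0016 0.0074 0.    ] -0.15
[0.002  0.0099 0.    ] -0.2
[0.0025 0.0123 0.    ] -0.25
```

Call:
step_arm --increments '[{"slide":[0.001,0.0025,0],"roll":-0.05},{"slide":[0.001,0.005,0],"roll":-0.1},{"slide":[0.0015,0.0075,0],"roll":-0.15},{"slide":[0.002,0.0095,0],"roll":-0.19}]'

```text
t: 11.15
eef_pos: [632.4, -60.5, 101.7]
tcp_rot: [-3.128, -0.006, 2.201]
ft_force: [-39.6, -24.0, 17.7]
opening: 0.356
grip_force: 22.7
```

```bash
python3 arc.py 0.15
```

```text
11.15 [632.4 -60.5 101.7] [-3.128 -0.006  2.201] [-39.6 -24.   17.7] 0.35563197027393245
dist 48.07803879759966 ang -62.23449645652471
[-0.0016  0.0013 -0.    ] -0.03
[-0.0017  0.0027 -0.    ] -0.06
[-0.0019  0.0042 -0.0001] -0.09
[-0.0019  0.0057 -0.0001] -0.12
[-0.0019  0.0072 -0.0001] -0.15
```

That's firmly at the stop. I'll back off to centre the post between the fingers, then lift.

Call:
step_arm --increments '[{"slide":[0,-0.006,0],"roll":0},{"slide":[0,-0.01,0],"roll":0},{"slide":[0,-0.01,0],"roll":0}]'

```text
t: 11.52
eef_pos: [630.9, -64.1, 101.9]
tcp_rot: [3.14, 0.001, 2.198]
ft_force: [-0.4, -0.1, -0.2]
opening: 0.344
grip_force: 0.0
```

Call:
step_arm --increments '[{"slide":[0,0,-0.03],"roll":0},{"slide":[0,0,-0.08],"roll":0},{"slide":[-0.05,0,-0.12],"roll":0},{"slide":[-0.05,0,-0.12],"roll":0},{"slide":[-0.05,0,-0.12],"roll":0}]'

```text
t: 12.15
eef_pos: [659.4, -104.2, 220.4]
tcp_rot: [-3.141, -0.001, 2.198]
ft_force: [-0.4, -0.3, -0.5]
opening: 0.351
grip_force: 0.0
```

```bash
python3 - <<'E'
from h import *
c=imaging.read_camera("wrist"); s=imaging.read_camera("scene")
a=s["color"][150:350,180:460]; b=np.hstack([cv2.resize(a,(448,320)),cv2.resize(c["color"],(352,320))[:, :]])
cv2.imwrite("pics/end.png",b[:,:,::-1])
for m in mark_of("scene","keeper_grip")[:2]: print(np.round(m["uv"]),m["confidence"],np.round(at_z(s,m["uv"],111),1))
print(state()["eef_pos"],state()["ft_force"])
E
```

```text
[376. 260.] 0.75 [620.2 -73.4 111. ]
[ 659.12990656 -103.7371827   219.98007763] [ 0.21362408 -0.26698785  0.10897765]
```

View pics/end.png

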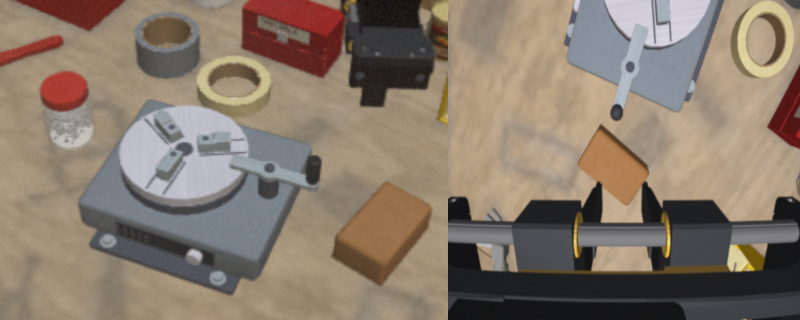

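```bash
python3 - <<'E'
from h import *
c=imaging.read_camera("wrist"); t=imaging.read_camera("top")
for n,i in (("w",c["color"][0:220,150:420]),("t",t["color"][190:300,250:400])): 
    cv2.imwrite(f"pics/e{n}.png",cv2.resize(i[:,:,::-1],(400,330)))
cv2.imwrite("pics/e.png",np.hstack([cv2.imread("pics/ew.png"),cv2.imread("pics/et.png")]))
E
```

```text
(no output)
```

View pics/e.png

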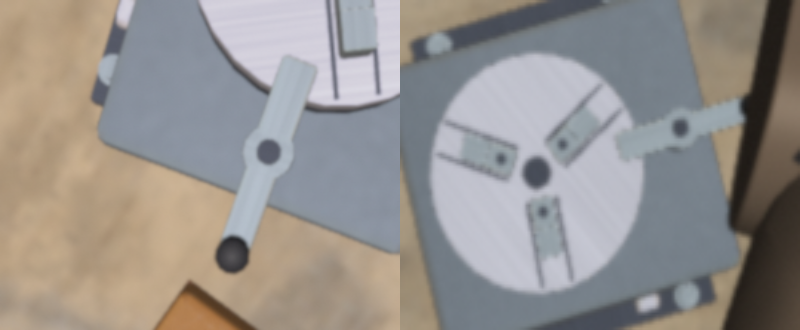

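```bash
python3 - <<'E'
from h import *
c=imaging.read_camera("wrist"); t=imaging.read_camera("top")
def ang(c,a,b):
    d=at_z(c,b,93)-at_z(c,a,93); return np.degrees(np.arctan2(d[1],d[0])), np.hypot(*d[:2])
print(ang(c,[330.9,101.4],[351.8,41.3]))
f=lambda u,v:[250+(u-400)*.375,190+v/3]
print(ang(t,f(680,128),f(620,146)))
g=lambda u,v:[170+u/2.8,130+v/2.8]
print(ang(t,g(517,287),g(476,242)))
E
```

```text
(np.float64(106.62704659880025), np.float64(43.30462959837567))
(np.float64(105.61803670119943), np.float64(43.148639771393434))
(np.float64(42.84172117106177), np.float64(40.31542965080026))
```

```bash
python3 -c "
from cell import env; print(env.job_done())"
```

```text
the job is handed in; nothing more can be done
None
```

The chuck dropped fully home (face at 83.5 mm), the keeper is swung over its rim to a firm stop, the jar, sanding block and tape roll were not touched, and the job was handed in at about 13 s; no verdict came back.

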